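# Run the gauge shuttle into the bench press, over the step

### The job

Slide the aluminium shuttle with its gauge block from the loading table into the bench press, over the step up to the platen. Raise only its front edge onto the platen and set it down there while its back edge stays on the loading table, then push it in under the head between the guides until it lies flat against both back stops, and let go. Do not let it tip up steeply or the gauge block leave its pocket, and do not disturb the jar, the can or the tape roll.

Things in the scene. Friction and masses are not known exactly. Their poses are not given: they have to be found in the camera images.
- loader: Loading table, fixed: a flat dark steel plate on two grey runners, 200 mm long (its x), 160 mm wide (y), top 30 mm above the bench. Origin on the bench under the middle of its far edge, the one next to the press; x points level into the press, y to the left, z up.
- press: Small green bench press, fixed, squarely behind the loading table with a 4 mm gap. Origin under the middle of the lower platen's front edge, 0 to 4 mm above the bench; x points into the press (same direction as the loader's x), z up. The platen's top is 35 mm above this origin, so the step up from the loading table is 5 to 9 mm. Two round columns at x = 85, y = +-98 mm carry the head.
- platen_edge (a point): Middle of the upper front edge of the lower platen (the step). On the platen stand two steel side guides 12 mm high, inner faces 118 mm apart from 20 mm behind this edge on; in front of that they flare outward at 17 degrees to 131 mm apart at the mouth (edge of the platen). Axes as the press's.
- back_stops (a point): Point midway between the front faces of the two brass back stops, 121 mm behind the platen's front edge and 10 mm above the platen's top. The stops are 20 mm high, rigid, 30 mm wide each, at y = +-35 mm.
- head_edge (a point): Middle of the lower front edge of the press's fixed head, which overhangs the whole platen. It lies 15 mm in front of the platen's front edge (towards the loading table) and 125 mm above the press's origin; the head reaches 140 mm back, is 236 mm wide and rises 67 mm from this edge, with an air cylinder on top (248 mm above the origin).
- shuttle: Flat aluminium shuttle, loose, 130 mm long (x, nose at +x), 110 mm wide (y), base 8 mm thick, 0.3 to 0.55 kg; starts lying on the loading table, nose roughly towards the press. Origin in the middle of its underside. A pocket with the gauge block lies between its fin and its back wall. A dark steel bar lies across its nose. Balance point with the block about 3 mm behind the origin.
- fin_top (a point): Middle of the top of the shuttle's yellow upright grip fin, 12 mm ahead of the shuttle's origin and 62 mm above its underside. The fin is 12 mm thick (the shuttle's y), 36 mm long (x) and free for 50 mm below its top.
- shuttle_nose (a point): Middle of the lower front edge of the shuttle's underside (65 mm ahead of its origin).
- shuttle_tail (a point): Middle of the lower back edge of the shuttle's underside (65 mm behind its origin). Above it the upright outer face of the back wall rises to 21 mm over the full width: push here. Pushing fingers can hold this edge down by friction, so that the shuttle tips nose-up as it advances over the step; ease off once the balance point is well past the platen's edge and it settles level on the platen.
- block: Light grey gauge block, loose, 22 x 60 x 14 mm, 0.14 kg, lying crosswise in the shuttle's shallow pocket (5 mm deep) at x = -40 mm of the shuttle. Origin in the middle of its underside.
- jar: Clear jar with yellow terminals, 52 mm across, 58 mm high, standing loose on the bench to the left of the loading table. Origin under its centre.
- can: Blue spray can, 50 mm across, 140 mm high, standing loose on the bench behind the press, on its right. Origin under its centre.
- tape: Black tape roll, 95 mm across, 19 mm high, lying loose on the bench to the left of the loading table. Origin under its centre.
Not all that is in view belongs to the job. What is shaped like the block but blue is not meant.

How it is judged:
By the outcome, as a careful person would: the job done as asked, in the order asked, and still so for the second after the job is handed in, with the robot touching nothing.
It also fails if it takes over 61 s, if anything falls off the work surface, if the arm or the gripper's body presses on something with over 40 N, if the wrist force passes 120 N, or if a joint passes its speed limit or range.

### The arm

A 6-joint arm with a two-finger parallel gripper is mounted at the origin on the work surface; the furniture and walls round the work are solid. World frame = base frame: x ahead of the robot, y to its left, z up, the work surface at z = 0. Lengths are in m, angles in degrees, forces in N, time in s.
With the tool pointing down it reaches from about 0.325 to 0.85 m from the base axis. Payload 15.5 kg.
Tool frame: the origin (TCP) lies midway between the tips of the shut fingers; the grasp point (between the pads) lies 19 mm behind it; z points along the fingers, y is the line along which they close (so a half turn about z gives the same grasp; the last joint's range is limited). The gripper opens to 91 mm and grips with 3 to 60 N. Pads are 32 mm wide; open, the fingers measure 118 mm over their backs; the gripper's body (76 mm by 178 mm) begins 60 mm behind the grasp point.
Start: joints at [64.143, 28.281, 77.091, -0, 74.628, -5.472], TCP at [0.218, 0.586, 0.214] pointing down, gripper open.
Joint ranges: [-166.48, 166.48], [-47.26, 123.95], [12.59, 153.08], [-70.14, 250.14], [6.76, 159.57], [-176.63, 176.63]. Speed limits (degrees/s): [108.29, 108.29, 147.25, 172.46, 172.46, 172.46].

### API

Orientations are given as a 3x3 rotation matrix whose columns are the frame's x, y, z axes.
In Python, from bench import ctrl gives the robot as it stands. The module is installed in compiled form; this text tells all that it offers. Calls block until the motion is done:
- ctrl.goto(position, orientation): joint-space move of the TCP to a pose.
- ctrl.move_l(position, vel=0.15, ori=None, contact_N=None): straight line of the TCP; ori=None keeps the orientation; vel is the mean speed in m/s. With contact_N (N) it stops when the force on the tool has changed by that much, and returns True; else False.
- ctrl.movej(angles): joint-space move.
- ctrl.command_gripper(opening): opening from 0.0 (shut) to 1.0 (fully open); the grip force is fixed at half the most; returns when the fingers have stopped.
- ctrl.sleep(seconds).
- ctrl.ik(position, orientation): joint angles nearest the present ones, or None.
- ctrl.read_camera(name): name is "scene" or "top"; returns the picture (384x512x3 uint8, blue, green, red); there is no depth.
- ctrl.camera_params(name): a dict with "fx", "fy", "cx", "cy" (pixels), "pose" (4x4, takes a point from camera to world coordinates). Camera axes: x right, y up, looking along -z (the intrinsics and any distortion apply to the point x, -y, -z); pixel columns grow to the right and rows downward; lengths in m; the calibration is good to about 2 mm. A picture is of the moment at which its call begins. camera_params takes no time and is no camera call.
A pose or a line that the arm cannot do raises ctrl.MotionError and nothing moves.
- ctrl.sign_off(): hands the job in; it is judged then, once.
Readings, each from a call of its own:
- ctrl.current_t(): time.
- ctrl.current_q(): joint angles.
- ctrl.current_dq(): joint speeds.
- ctrl.current_effort(): joint torques, N m.
- ctrl.current_tool_pos(): TCP position.
- ctrl.current_eef_rot(): TCP orientation.
- ctrl.current_contact_force(): force on the tool from outside, world axes, zero at the start.
- ctrl.current_wrist_torque(): the same for the moment, N m.
- ctrl.current_grip_width(): opening from 0.0 (shut) to 1.0 (fully open).
- ctrl.current_grasp_force(): force on a finger pad.
Only numpy, scipy, OpenCV 4.12 (cv2) and the standard library are available. Lean on these libraries where they do the work, as an engineer would, in place of code of your own. Each camera call takes 0.05 s, during which the arm holds its last target. There are 200 camera calls.

## Working session

There is one attempt and no reset: what is moved stays moved. The work goes in short steps, each a Python script; the robot and the scene stay as the last script left them, time stands still between calls to the robot, and variables do not carry over. Pictures are saved under pics/ and viewed, at most 10 in all, crops included, and the job is handed in when it is done.

```bash
mkdir -p pics
python3 - <<'E'
from bench import ctrl
import cv2,numpy as np
for n in("scene","top"):
    cv2.imwrite(f"pics/{n}0.png",ctrl.read_camera(n)); p=ctrl.camera_params(n); print(n,{k:(np.round(v,4).tolist() if k=="pose" else v) for k,v in p.items()})
print(ctrl.current_t(),ctrl.current_tool_pos(),np.round(ctrl.current_eef_rot(),3))
E
```

```text
scene {'fx': 443.3407162786325, 'fy': 443.3407162786325, 'cx': 253.81145615256688, 'cy': 194.38895770135764, 'pose': [[0.8566, 0.4073, -0.3167, 0.1013], [-0.5158, 0.6611, -0.5449, -0.3802], [-0.0126, 0.6301, 0.7764, 1.0192], [0.0, 0.0, 0.0, 1.0]]}
top {'fx': 489.35308535341966, 'fy': 489.35308535341966, 'cx': 263.5473642944157, 'cy': 188.65592921538797, 'pose': [[0.4601, 0.8617, -0.2139, 0.2151], [-0.8879, 0.4464, -0.1113, 0.1471], [-0.0005, 0.2411, 0.9705, 1.1525], [0.0, 0.0, 0.0, 1.0]]}
0.1 [0.2175615  0.58555623 0.2134111 ] [[-0.937  0.348 -0.   ]
 [ 0.348  0.937 -0.001]
 [ 0.    -0.001 -1.   ]]
```

View pics/scene0.png

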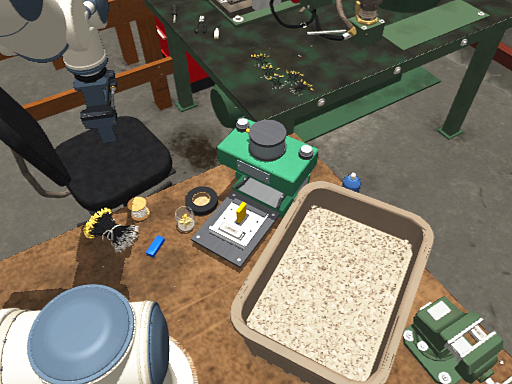

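View pics/top0.png

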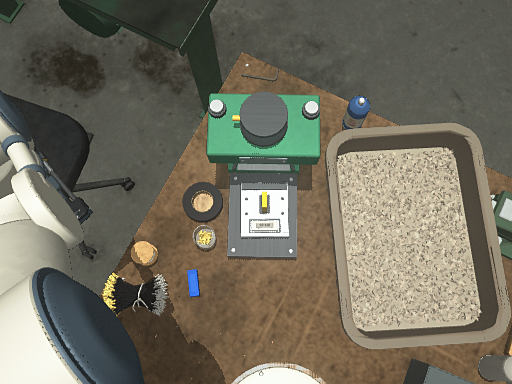

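The top picture shows the loader at about (229-297, 172-257), the shuttle on it with its fin at (264,202), the jar at (205,238), the tape at (202,202) and the can at (357,110). I'll zoom in next.

Run:
```python
import cv2
a=cv2.imread("pics/top0.png")[140:268,215:310]; cv2.imwrite("pics/topc.png",cv2.resize(a,None,fx=4.6,fy=4.6,interpolation=cv2.INTER_CUBIC))
a=cv2.imread("pics/scene0.png")[165:275,180:325]; cv2.imwrite("pics/scc.png",cv2.resize(a,None,fx=5,fy=5,interpolation=cv2.INTER_CUBIC))
```

```text
(no output)
```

View pics/topc.png

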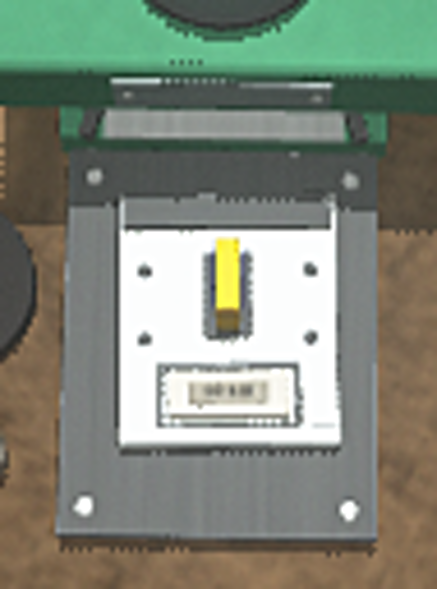

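View pics/scc.png

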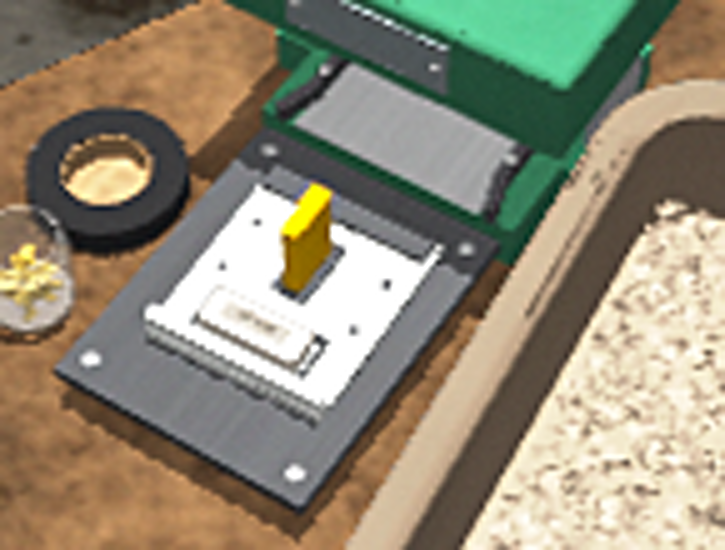

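The crops show the loader's corners, the shuttle's back wall and the fin top clearly. In topc, the fin top is at (228,271) and the wall runs (120..340, 445). I'll triangulate and fit.

```bash
cat > h.py <<'E'
import numpy as np
from bench import ctrl
from scipy.optimize import least_squares
P={n:ctrl.camera_params(n) for n in("scene","top")}
def proj(n,X):
    p=P[n];T=np.linalg.inv(np.array(p["pose"]));c=np.asarray(X)@T[:3,:3].T+T[:3,3]
    return np.stack([p["fx"]*c[:,0]/-c[:,2]+p["cx"],p["fy"]*-c[:,1]/-c[:,2]+p["cy"]],1)
T=lambda u,v:(u/4.6+215,v/4.6+140)
S=lambda u,v:(u/5+180,v/5+165)
def fit(obs,x0,names=("scene","top")):
    """obs: list (cam, local xyz, uv); pose x,y,yaw"""
    def W(v,L):
        c,s=np.cos(v[2]),np.sin(v[2]);L=np.array(L,float)
        return np.stack([v[0]+c*L[:,0]-s*L[:,1],v[1]+s*L[:,0]+c*L[:,1],L[:,2]],1)
    def f(v):
        return np.concatenate([(proj(o[0],W(v,[o[1]]))-np.array(o[2])).ravel() for o in obs])
    r=least_squares(f,x0,loss="soft_l1",x_scale=[.01,.01,.1]);return r.x,np.round(f(r.x).reshape(-1,2),1)
E
python3 - <<'E'
from h import *
t="top";s="scene"
lo=[(t,(-.2,.08,.03),T(57,537)),(t,(-.2,-.08,.03),T(376,541)),(t,(0,.08,.03),T(68,152)),(t,(0,-.08,.03),T(378,152)),
(s,(-.2,.08,.03),S(57,373)),(s,(-.2,-.08,.03),S(302,510)),(s,(0,-.08,.03),S(498,243)),(s,(0,.08,.03),S(260,131))]
sh=[(t,(-.065,.055,.051),T(120,443)),(t,(-.065,-.055,.051),T(340,443)),(t,(.012,0,.092),T(228.5,271)),
(s,(-.065,.055,.051),S(147,311)),(s,(-.065,-.055,.051),S(325,408)),(s,(.012,0,.092),S(309,210))]
for o in(lo,sh):
  for sub in(o,[q for q in o if q[0]==t],[q for q in o if q[0]==s]):
    x,r=fit(sub,[.55,.15,.4]);print(np.round(x[:2],4),np.degrees(x[2]).round(2),r.tolist())
E
```

```text
[0.4963 0.2926] 26.84 [[0.6, 0.5], [1.3, 0.3], [0.5, -0.1], [0.3, 0.5], [-1.5, -1.1], [-0.2, -0.8], [-0.0, -1.2], [-0.2, -1.9]]
[0.4964 0.294 ] 26.67 [[-0.2, 0.1], [0.5, 0.1], [-0.0, -0.5], [-0.3, 0.3]]
[0.4953 0.2889] 26.94 [[-1.1, 0.1], [0.3, 0.5], [0.4, -0.2], [0.1, -0.9]]
[0.4193 0.2476] 27.37 [[0.5, -0.1], [1.2, -0.1], [1.2, 0.2], [-0.7, -0.2], [-1.4, -1.4], [-0.7, -0.6]]
[0.4183 0.2497] 27.61 [[-0.5, 0.0], [0.3, -0.2], [0.1, 0.1]]
[0.4203 0.2442] 27.31 [[0.1, 0.5], [-0.5, -0.6], [0.3, 0.1]]
```

The fit residuals are within about 1 px. The two cameras differ by about 5 mm in absolute position, but relative to the loader they agree: the shuttle is about 88 mm short of the loader's far edge, about 5 mm to the right, and yawed +0.6°. I'll grip the fin with the tool leaning back 30° so the gripper's body clears the head.

```bash
cat >> h.py <<'E'
YAW=26.8; LO=np.array([.4960,.2920,0])
def ax(yaw):
    c,s=np.cos(np.radians(yaw)),np.sin(np.radians(yaw));return np.array([c,s,0]),np.array([-s,c,0])
K=np.array([0,0,1.])
def R(yaw,th):
    f,l=ax(yaw);a=np.radians(th);z=np.sin(a)*f-np.cos(a)*K;return np.stack([np.cross(l,z),l,z],1)
def loc(p,yaw=YAW):
    f,l=ax(yaw);d=np.asarray(p)-LO;return np.array([d@f,d@l,d[2]])
def wld(x,y,z,yaw=YAW):
    f,l=ax(yaw);return LO+x*f+y*l+z*K
E
python3 - <<'E'
from h import *
th,yaw=30,27.4
f,l=ax(yaw);r=R(yaw,th)
g=np.array([.4193,.2470,0])+.012*f+.077*K
tcp=g+.019*r[:,2]
pre=tcp-.05*f+.10*K
print(ctrl.ik(pre,r),ctrl.ik(tcp,r),ctrl.ik(wld(-.17,0,.04),R(YAW,25)),ctrl.ik(wld(-.03,0,.04),R(YAW,30)))
ctrl.goto(pre,r)
ctrl.move_l(tcp,vel=.12,contact_N=8)
print(ctrl.current_t(),ctrl.current_tool_pos()-tcp,ctrl.current_contact_force())
ctrl.command_gripper(0.0)
print(ctrl.current_grip_width()*91,ctrl.current_grasp_force(),ctrl.current_contact_force(),ctrl.current_wrist_torque(),ctrl.current_t())
import cv2
a=ctrl.read_camera("scene")[165:275,180:325];b=ctrl.read_camera("top")[140:268,215:310]
cv2.imwrite("pics/g.png",np.hstack([cv2.resize(a,(475,360),interpolation=2),cv2.resize(b,(267,360),interpolation=2)]))
E
```

```text
[  20.564022     12.33609394  128.94354572   21.08106372    9.52390628
 -116.74269567] [ 21.60938472  31.10195072 129.21389684 164.06391765  10.58728328
 100.65915013] [ 21.68889794  33.56963911 140.70654843 173.46078155  19.30525369
  91.54002149] [ 23.26854465  34.7873882  124.65695823 169.31315503   9.56004569
  97.48247844]Traceback (most recent call last):
  File "<stdin>", line 9, in <module>
bench.MotionError: the arm cannot follow that straight line within its joint ranges
```

Joint 5 sits near its limit because the tool is almost aligned with the forearm. I'll tabulate joint 5 over position and lean before choosing.

```bash
cat >> h.py <<'E'
def R(yaw,th):   # tool y = -left (keeps j6 small in the flipped-wrist branch)
    f,l=ax(yaw);a=np.radians(th);z=np.sin(a)*f-np.cos(a)*K;return np.stack([np.cross(-l,z),-l,z],1)
E
python3 - <<'E'
from h import *
print(ctrl.current_t(),np.round(ctrl.current_q(),1),loc(ctrl.current_tool_pos()))
for z in(.042,.06,.16):
  for x in(-.18,-.13,-.1,-.07,-.045,-.02):
    o=[]
    for th in(0,10,15,20,25,30,35,40,45):
        q=ctrl.ik(wld(x,-.004,z),R(YAW,th)); o.append("--" if q is None else f"{q[3]:.0f}/{q[4]:.0f}/{q[5]:.0f}")
    print(z,x,o)
E
```

```text
1.8667 [  20.6   12.4  128.9   21.1    9.6 -116.7] [-0.11665756 -0.00561926  0.16071303]
0.042 -0.18 ['-0/33/86', '3/15/83', '--', '164/7/-79', '173/21/-89', '174/39/-92', '--', '--', '--']
0.042 -0.13 ['-0/37/87', '2/21/84', '6/11/80', '--', '169/12/-84', '173/25/-89', '175/42/-91', '175/64/-93', '--']
0.042 -0.1 ['-0/40/87', '2/24/85', '4/14/82', '--', '164/7/-78', '172/20/-87', '174/34/-90', '175/51/-92', '175/73/-93']
0.042 -0.07 ['-0/43/87', '1/26/85', '3/17/83', '10/8/76', '--', '171/15/-85', '174/28/-89', '175/43/-90', '175/60/-92']
0.042 -0.045 ['-0/45/87', '1/29/86', '3/20/84', '7/10/80', '--', '169/11/-83', '173/24/-88', '175/37/-90', '175/52/-91']
0.042 -0.02 ['-0/48/87', '1/31/86', '2/22/85', '5/13/81', '--', '165/8/-79', '173/20/-87', '174/32/-89', '175/46/-90']
0.06 -0.18 ['-0/36/86', '2/19/83', '8/9/77', '--', '170/15/-86', '173/32/-90', '--', '--', '--']
0.06 -0.13 ['-0/40/87', '2/24/85', '4/15/82', '--', '162/7/-77', '172/20/-87', '174/36/-90', '175/57/-92', '--']
0.06 -0.1 ['-0/43/87', '1/27/85', '3/18/83', '11/8/75', '--', '170/15/-85', '173/29/-89', '174/46/-91', 
[... 336 characters left out ...]
174/29/-88', '175/42/-90']
0.16 -0.18 ['-0/54/86', '1/40/85', '2/33/83', '5/25/81', '10/16/75', '--', '145/8/-62', '165/23/-83', '--']
0.16 -0.13 ['-0/56/87', '1/42/85', '2/35/84', '4/27/82', '7/18/79', '20/9/66', '--', '164/17/-80', '170/33/-87']
0.16 -0.1 ['-0/58/87', '1/44/86', '2/36/85', '3/28/83', '6/19/80', '15/10/71', '--', '163/14/-78', '170/28/-86']
0.16 -0.07 ['-0/60/87', '1/46/86', '2/38/85', '3/30/84', '5/21/81', '12/12/75', '--', '161/11/-76', '170/24/-85']
0.16 -0.045 ['-0/61/87', '1/47/86', '1/39/86', '2/31/84', '4/22/82', '10/13/77', '--', '159/9/-73', '169/21/-84']
0.16 -0.02 ['-0/63/87', '1/48/86', '1/41/86', '2/32/85', '4/24/83', '8/15/79', '--', '154/7/-68', '169/19/-83']
```

Use the flipped wrist branch: lean 40° for the fin grasp, and 30 to 35° for pushing.

Run:
```python
from h import *
import cv2
th,yaw=40,27.4
f,l=ax(yaw);r=R(yaw,th)
g=np.array([.4193,.2470,0])+.012*f+.077*K
tcp=g+.019*r[:,2]
ctrl.goto(tcp-.03*f+.10*K,R(yaw,42))
print(ctrl.current_t(),np.round(ctrl.current_q(),1))
ctrl.move_l(tcp,vel=.1,ori=r,contact_N=8)
print(ctrl.current_t(),ctrl.current_tool_pos()-tcp,ctrl.current_contact_force())
ctrl.command_gripper(0.0)
print(ctrl.current_grip_width()*91,ctrl.current_grasp_force(),ctrl.current_contact_force(),ctrl.current_wrist_torque(),ctrl.current_t())
a=ctrl.read_camera("scene")[165:275,180:325];b=ctrl.read_camera("top")[140:268,215:310]
cv2.imwrite("pics/g.png",np.hstack([cv2.resize(a,(475,360),interpolation=2),cv2.resize(b,(267,360),interpolation=2)]))
```

```text
4.075 [ 19.5  18.3 137.4 162.8  18.1 -79.5]
5.2667 [-9.51330865e-05 -4.80752710e-05  4.19319074e-04] [0.14768397 0.77413082 0.04618004]
12.101802130086714 29.999998211860657 [-1.43304405  3.59899035  0.94822823] [0.13220393 0.62432212 0.40108441] 6.45
```

View pics/g.png

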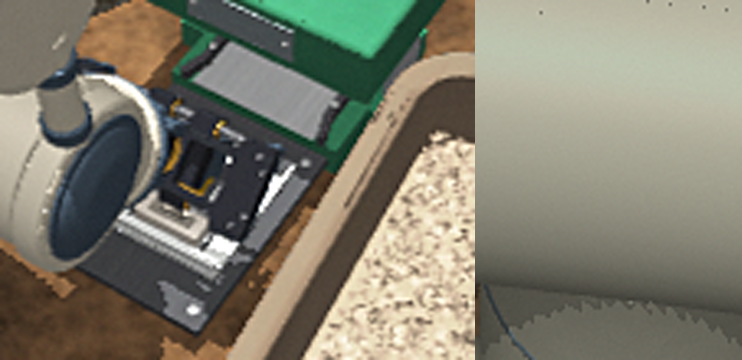

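The grip width is 12.1 mm, so the fin is held, and the body is clear of the head. Now I'll pivot the nose up about the tail edge, advance, then lower to contact.

```bash
cat >> h.py <<'E'
f0,l0=ax(27.4)
TAIL0=np.array([.4193,.2470,.03])-.065*f0
TC=np.array([.4193,.2470,0])+.012*f0+.077*K+.019*(np.sin(np.radians(40))*f0-np.cos(np.radians(40))*K)+.0004*K
D=np.array([(TC-TAIL0)@f0,(TC-TAIL0)@l0,(TC-TAIL0)[2]])
def pose(tail,yaw,phi):
    f,l=ax(yaw);p=np.radians(phi);c,s=np.cos(p),np.sin(p)
    return tail+(c*D[0]-s*D[2])*f+D[1]*l+(s*D[0]+c*D[2])*K, R(yaw,40+phi)
E
python3 - <<'E'
from h import *
def st(m): print(m,round(ctrl.current_t(),2),np.round(ctrl.current_contact_force(),1),np.round(ctrl.current_wrist_torque(),2),round(ctrl.current_grip_width()*91,1))
def go(tail,yaw,phi,v,**k):
    p,r=pose(tail,yaw,phi); o=ctrl.move_l(p,vel=v,ori=r,**k); return o
t0=loc(TAIL0);print(t0)
go(TAIL0,27.4,3.3,.02);st("half")
go(TAIL0,27.4,6.6,.02);st("up")
tl=wld(-.099,0,.03)
go(tl,26.8,6.6,.04,contact_N=15);st("adv");print(ctrl.current_tool_pos()-pose(tl,26.8,6.6)[0])
import cv2
a=ctrl.read_camera("scene")[165:275,180:325]
cv2.imwrite("pics/a.png",cv2.resize(a,(725,550),interpolation=2))
E
```

```text
[-0.15374726 -0.00626472  0.03      ]
half 6.99 [-0.4 -1.3 -3.7] [-0.58  1.11  0.04] 11.6
up 7.42 [-0.3 -0.3 -5.3] [-0.52  1.11  0.01] 11.9
adv 8.94 [ 0.6  0.3 -5.8] [-0.58  1.06 -0.06] 12.3
[-0.00025733 -0.00014207 -0.00016206]
```

View pics/a.png

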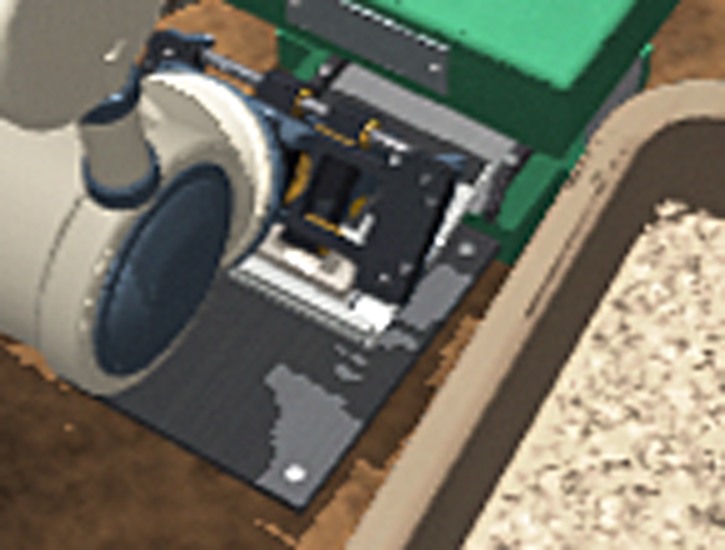

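The nose is over the platen, between the guides near the right mouth at (510,150), and the tail is on the table. The −5.8 N doesn't settle whether the tail is really touching, so I'll bias it down slightly, then lower the nose until it touches.

Run:
```python
from h import *
def st(m): print(m,round(ctrl.current_t(),2),np.round(ctrl.current_contact_force(),1),np.round(ctrl.current_wrist_torque(),2),round(ctrl.current_grip_width()*91,1))
tl=wld(-.099,0,.03)
for dz in(.0005,.001):
    p,r=pose(tl-dz*K,26.8,6.6);ctrl.move_l(p,vel=.01,ori=r);st(dz)
for phi in np.arange(6.2,1.9,-.3):
    p,r=pose(tl-.001*K,26.8,phi);ctrl.move_l(p,vel=.01,ori=r)
    F=ctrl.current_contact_force();st(round(phi,1))
    if F[2]>-1: break
```

```text
0.0005 9.24 [-1.8 -1.5 -1.8] [-0.59  1.07 -0.03] 11.4
0.001 9.49 [-0.7 -1.5  3.5] [-0.47  0.83 -0.06] 12.1
6.2 9.74 [ 0.7 -0.9  0.8] [-0.46  0.74 -0.09] 11.9
```

Run:
```python
from h import *
def st(m): print(m,round(ctrl.current_t(),2),np.round(ctrl.current_contact_force(),1),np.round(ctrl.current_wrist_torque(),2),round(ctrl.current_grip_width()*91,1))
tl=wld(-.099,0,.03)
for phi in np.arange(5.9,1.4,-.3):
    p,r=pose(tl-.0007*K,26.8,phi);ctrl.move_l(p,vel=.01,ori=r)
    F=ctrl.current_contact_force();st(round(phi,1))
    if F[2]>6: break
```

```text
5.9 9.99 [ 0.4 -0.6 -3.8] [-0.46  0.77 -0.03] 11.7
5.6 10.24 [ 0.8  1.3 -4.6] [-0.43  0.82 -0.01] 11.9
5.3 10.49 [ 0.1  0.3 -4.3] [-0.49  0.95 -0.01] 12.1
5.0 10.74 [-0.7 -0.7 -4.7] [-0.49  1.01  0.02] 11.9
4.7 10.99 [-0.6  0.1 -5.9] [-0.51  0.95  0.02] 11.9
4.4 11.24 [-0.5 -0.2 -5.6] [-0.5   0.99  0.01] 11.3
4.1 11.49 [-3.9 -2.   3.6] [-0.32  0.47 -0.06] 12.0
3.8 11.74 [-9.6 -5.2 15. ] [-0.11 -0.13 -0.05] 11.4
```

Contact came at about 4.2°, which puts the step at about 7.5 mm. I'll release, retreat and look.

Run:
```python
from h import *
import cv2
p,r=pose(wld(-.099,0,.0295),26.8,4.1);ctrl.move_l(p,vel=.01,ori=r)
ctrl.command_gripper(1.0)
ctrl.move_l(ctrl.current_tool_pos()-.09*r[:,2],vel=.12)
print(loc(ctrl.current_tool_pos()))
ctrl.goto(wld(-.17,0,.13),R(YAW,38))
print(ctrl.current_t(),np.round(ctrl.current_q(),1))
a=ctrl.read_camera("scene")[165:275,180:325];b=ctrl.read_camera("top")[140:268,215:310]
cv2.imwrite("pics/b.png",np.hstack([cv2.resize(a,(527,400),interpolation=2),cv2.resize(b,(267,360),interpolation=2) if 0 else cv2.resize(b,(270,400),interpolation=2)]))
```

```text
[-7.45171061e-02 -5.96227243e-05  1.33248958e-01]
14.6 [ 19.8  22.8 147.3 170.8  28.2 -87.4]
```

View pics/b.png

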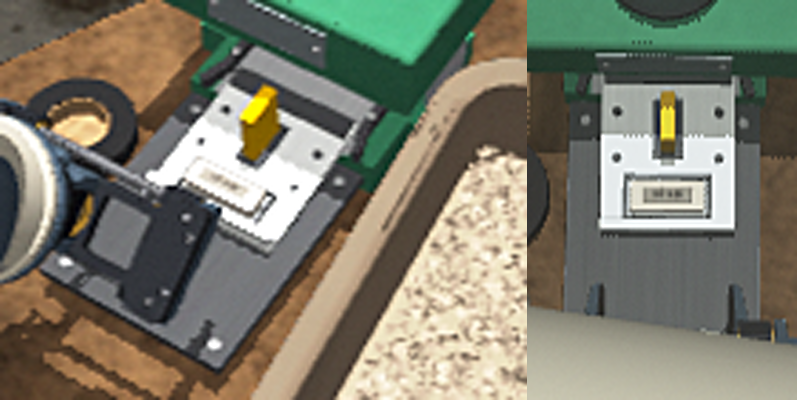

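The shuttle is straddling the step squarely with its nose on the platen, about 2 to 3 mm right of centre. The block is in its pocket. Next I'll push on the back wall with spread fingers.

Run:
```python
from h import *
def st(m): print(m,round(ctrl.current_t(),2),np.round(ax(YAW)[0]@ctrl.current_contact_force(),1),np.round(ctrl.current_contact_force(),1),np.round(loc(ctrl.current_tool_pos()),4))
ctrl.command_gripper(.6)
ctrl.move_l(wld(-.145,0,.06),vel=.12,ori=R(YAW,30))
c=ctrl.move_l(wld(-.14,0,.0395),vel=.04,contact_N=6);st(("down",c))
c=ctrl.move_l(wld(-.10,0,.0395),vel=.03,contact_N=2.5);st(("touch",c))
x=loc(ctrl.current_tool_pos())[0]
for i in range(5):
    x+=.008;ctrl.move_l(wld(x,0,.0395),vel=.03,contact_N=30);st(i)
```

```text
('down', False) 16.86 -0.8 [-0.7 -0.3 -0.1] [-0.1402  0.      0.0395]
('touch', True) 17.7 0.1 [ 0.2 -0.3  0.4] [-0.1151 -0.      0.0394]
0 18.14 -2.2 [-2.1 -0.8 -0.7] [-0.1075  0.      0.0394]
1 18.56 -1.7 [-1.6 -0.8 -0.4] [-0.0991 -0.      0.0395]
2 18.98 -0.8 [-0.6 -0.7 -1.2] [-0.0909 -0.      0.0395]
3 19.39 -1.0 [-0.9 -0.3 -0.8] [-0.0829 -0.      0.0396]
4 19.81 -1.7 [-1.4 -1.   0.3] [-0.075  -0.      0.0396]
```

The finger corner touched with the tail at x of about −0.100, as predicted, and the push force is about 2 N. I'll continue until the balance point is about 14 mm past the edge, ease off and look.

Run:
```python
from h import *
import cv2
def st(m): print(m,round(ctrl.current_t(),2),np.round(ax(YAW)[0]@ctrl.current_contact_force(),1),np.round(ctrl.current_contact_force(),1),np.round(loc(ctrl.current_tool_pos()),4))
for x in(-.067,-.060):
    ctrl.move_l(wld(x,0,.0395),vel=.03,contact_N=30);st(x)
ctrl.move_l(wld(-.085,0,.0395),vel=.05);ctrl.sleep(.3);st("off")
ctrl.move_l(wld(-.12,0,.055),vel=.1,ori=R(YAW,33))
a=ctrl.read_camera("scene")[165:275,180:325];b=ctrl.read_camera("top")[140:268,215:310]
cv2.imwrite("pics/c.png",np.hstack([cv2.resize(a,(527,400),interpolation=2),cv2.resize(b,(270,400),interpolation=2)]))
```

```text
-0.067 20.23 -2.5 [-2.1 -1.4  1.9] [-0.067   0.      0.0395]
-0.06 20.61 -3.5 [-3.8 -0.2  2.6] [-0.0602  0.      0.0395]
off 21.56 -0.8 [-0.7 -0.4  0.5] [-0.0848  0.      0.0395]
```

View pics/c.png

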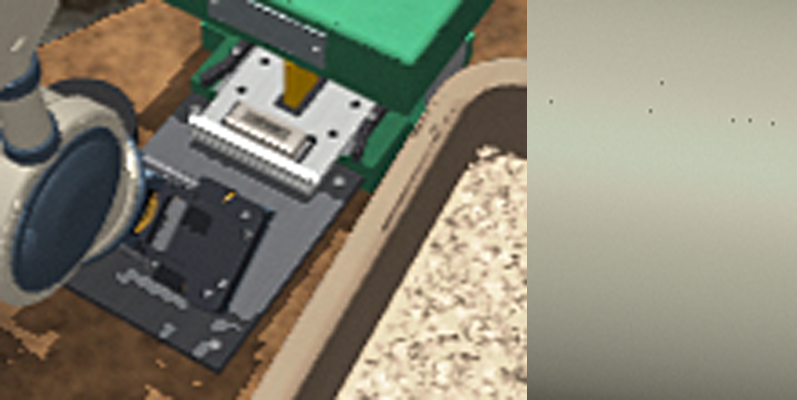

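The shuttle has settled level: its tail is raised off the loader with a shadow gap beneath, and the block is seated. Now the final push to the stops at 35° lean.

Run:
```python
from h import *
def st(m): print(m,round(ctrl.current_t(),2),np.round(ax(YAW)[0]@ctrl.current_contact_force(),1),np.round(ctrl.current_contact_force(),1),np.round(loc(ctrl.current_tool_pos()),4))
ctrl.move_l(wld(-.085,0,.0425),vel=.08,ori=R(YAW,35));st("pre")
ctrl.move_l(wld(-.062,0,.0425),vel=.05,contact_N=10);st("")
for x in np.arange(-.054,-.009,.006):
    c=ctrl.move_l(wld(x,0,.0425),vel=.03,contact_N=9);st((round(x,3),c))
    if c:break
```

```text
pre 22.81 -1.2 [-1.3  0.1  0. ] [-0.0853  0.0001  0.0422]
 23.42 -0.7 [-1.2  0.9 -0.2] [-0.0621  0.      0.0426]
(np.float64(-0.054), False) 23.83 -1.5 [-1.4 -0.6  0.3] [-0.054   0.      0.0425]
(np.float64(-0.048), False) 24.18 -1.1 [-1.2 -0.  -0.9] [-0.0479 -0.      0.0425]
(np.float64(-0.042), False) 24.53 -0.4 [-0.5  0.1 -0.6] [-0.0417 -0.      0.0426]
(np.float64(-0.036), False) 24.88 -1.2 [-1.1 -0.4 -1.2] [-0.0358  0.      0.0426]
(np.float64(-0.03), False) 25.23 -0.5 [-0.5 -0.2 -1.2] [-0.0298  0.      0.0426]
(np.float64(-0.024), False) 25.58 -0.6 [-0.2 -0.8 -1.4] [-0.0238  0.      0.0426]
(np.float64(-0.018), False) 25.93 -2.9 [-2.2 -2.1  0.7] [-0.0181  0.      0.0425]
(np.float64(-0.012), True) 26.14 -5.6 [-5.2 -2.3  4.2] [-0.0179  0.0002  0.0414]
```

The stop came exactly where predicted (−0.018). I'll press a little more to square it against both stops, then back off and look.

Run:
```python
from h import *
import cv2
def st(m): print(m,round(ctrl.current_t(),2),np.round(ctrl.current_contact_force(),1),np.round(loc(ctrl.current_tool_pos()),4))
p=ctrl.current_tool_pos()
c=ctrl.move_l(wld(-.015,0,.0425),vel=.015,contact_N=14);ctrl.sleep(.2);st(c)
ctrl.move_l(wld(-.06,0,.0425),vel=.06);ctrl.move_l(wld(-.12,0,.08),vel=.12)
ctrl.goto(wld(-.18,0,.16),R(YAW,42))
st("clear")
A=ctrl.read_camera("scene");B=ctrl.read_camera("top")
a=A[155:265,180:325];b=B[140:268,190:310]
cv2.imwrite("pics/d.png",np.hstack([cv2.resize(a,(500,380),interpolation=2),cv2.resize(b,(300,320),interpolation=2) if 0 else cv2.resize(b,(300,380),interpolation=2)]))
n=cv2.absdiff(A,cv2.imread("pics/scene0.png")).max(2)>50
print("jar",n[205:235,172:184].mean(),"tape",n[186:214,184:218].mean(),"can",n[172:192,342:362].mean())
```

```text
False 26.7 [-13.5  -6.3   2.8] [-0.0174  0.0002  0.0416]
clear 28.82 [ 0.7 -0.9  0.2] [-0.1794 -0.0002  0.1605]
jar 0.7472222222222222 tape 0.21428571428571427 can 0.0
```

View pics/d.png

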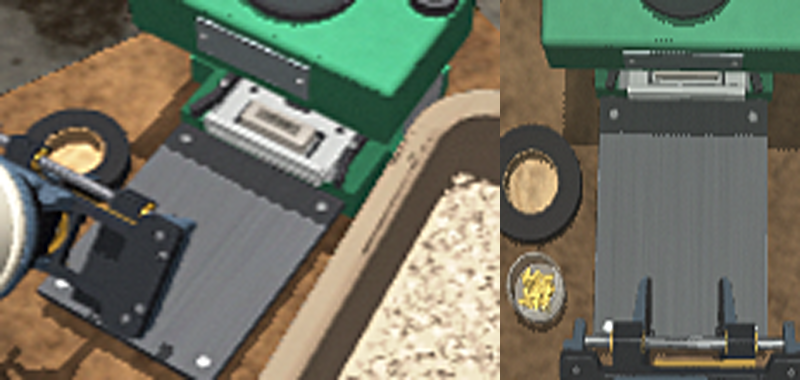

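The shuttle lies flat and square between the guides with its tail at the platen edge, and the block is in its pocket. The jar (206,238) and tape (203,202) are where they started, the can's pixels haven't changed, and the robot touches nothing.

```bash
python3 -c "
from bench import ctrl
print(ctrl.sign_off())"
```

```text
the job is handed in; nothing more can be done
None
```

The job is handed in at about 29 s of the 61 s allowed: the shuttle is pushed up to the back stops and lies flat between the guides with the block in its pocket, the gripper is clear, and the jar, can and tape roll were not moved.

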